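# Draw a scraper through a covered guideway to clear its chips

## Task

Clear the brass chips out of the covered guideway of the black fixture with the pull-through scraper: feed its thin strip in first under the clear guard from the open-bed side, then take the strip on the far side and draw the steel block right through so that it pushes all three chips into the aluminium chip pan. Leave the scraper lying flat on that far side with its block clear of the guard, push the chips with the scraper only and not with the fingers, and leave everything else on the cart where it is.

Things in the scene. Friction and masses are not known exactly. Their poses are not given: they have to be found in the camera images.
- fixture: Black test fixture, fixed. Origin on the cart top under the guideway's centre line; z up, +y the way the scraper travels. Its flat bed is 45 mm above the cart, x -50..115, y -130..50 mm; open for y below -49. A steel bayonet socket (42 mm across, top 69 mm above the cart) stands on it at x 88, y -20 mm, low dark studs at x 88, y -95 and 30.
- tunnel_in (a point): Middle of the tunnel's entry mouth, on the bed (fixture 0, -40, 45 mm), axes as the fixture. Tunnel: 45 mm long in y, 45 mm wide, 26 mm high, between black cheeks 22.5 mm thick, under a clear plastic guard 8 mm thick (top 79 mm above the cart). Angled lead-ins widen the mouth to about 60 mm and reach 9 mm out of it.
- chute_end (a point): Middle of the edge where the bed ends and drops into the chip pan (fixture 0, 50, 45 mm), axes as the fixture. From the tunnel's exit (fixture y 5 mm) to here runs an open chute 45 mm wide with walls 16 mm above the bed, 22.5 mm thick.
- pan_mid (a point): Middle of the floor of the open aluminium chip pan, part of the fixture, axes as the fixture. The pan is 126 mm (x) by 120 mm (y), floor 42 mm below the bed, walls 15 mm above the cart.
- scraper: Pull-through scraper, 320 g, loose: a steel block 40 mm (x) by 50 mm (y) by 20 mm high, with an aluminium strip 10 mm wide, 8 mm thick and 120 mm long that sticks out of its +y face, flush with the top of the block (12..20 mm above the underside). Origin: centre of the block's underside; z up. It balances about 7 mm from the block's centre towards the strip. It starts on the cart top.
- nose (a point): Free end of the scraper's strip, in the middle of its section: 145 mm along +y from the block's centre, 16 mm above the underside.
- chip0: Loose brass chip, 14 x 12 x 8 mm, 12 g, lying in the guideway; origin at the centre of its underside.
- chip1: Loose brass chip, 14 x 12 x 8 mm, 12 g, lying in the guideway; origin at the centre of its underside.
- chip2: Loose brass chip, 14 x 12 x 8 mm, 12 g, lying in the guideway; origin at the centre of its underside.
- oak_base: Bystander: oak base block 110 x 120 x 38 mm, origin under its centre.
- frame: Bystander: brass movement frame, two 50 x 70 mm plates on four pillars, 60 mm high, origin under its centre.
- weight: Bystander: aluminium weight with knurled edge, 36 mm across, 22 mm high, origin under its centre.
- tin: Bystander: chipped enamel tin with pallet arms, 94 mm across, 45 mm high, origin under its centre.

How it is judged (in metres and radians):
On the way, in this order (a step that is already met when the one before it is completed fails the run):
1. the strip runs under the guard: its nose is out on the far side, at guideway height, while the block is still before the tunnel (y of nose in the frame of fixture between 0.02 and 0.16 m and x of nose in the frame of fixture between -0.022 and 0.022 m and z of nose in the frame of fixture between 0.045 and 0.071 m and y of scraper in the frame of fixture below -0.04 m), for 0.1 s.
2. the block is under the guard (y of scraper in the frame of fixture between -0.035 and 0 m and x of scraper in the frame of fixture between -0.01 and 0.01 m and z of scraper in the frame of fixture between 0.04 and 0.053 m).
At the end, for the whole second after the job is handed in: All three chips lie in the chip pan (inside its walls, under bed height) at rest; the scraper is at rest on the far side of the guard, its block wholly out of the tunnel (block centre over 30 mm along the fixture's y) and flat within about 10 degrees (y of scraper in the frame of fixture above 0.03 m and y of nose in the frame of fixture above 0.01 m and angle between scraper's own z axis and vertical below 0.17 rad and linear speed of scraper below 0.02 m/s and x of chip0 in the frame of pan_mid between -0.063 and 0.063 m and y of chip0 in the frame of pan_mid between -0.062 and 0.06 m and z of each of chip0, chip1, chip2 in the frame of pan_mid below 0.036 m and linear speed of each of chip0, chip1, chip2 below 0.03 m/s and x of chip1 in the frame of pan_mid between -0.063 and 0.063 m and y of chip1 in the frame of pan_mid between -0.062 and 0.06 m and x of chip2 in the frame of pan_mid between -0.063 and 0.063 m and y of chip2 in the frame of pan_mid between -0.062 and 0.06 m); the robot touches nothing.
It fails at once if a bystander (oak base, frame, weight or tin) is moved more than 25 mm (distance of any of oak_base, frame, weight, tin from where it was at the start of the episode above 0.025 m).
It fails at once if the fingers push a chip that is not yet in the pan ((contact force between the fingers and chip0 above 0.5 N and z of chip0 in the frame of pan_mid above 0.036 m) or (contact force between the fingers and chip1 above 0.5 N and z of chip1 in the frame of pan_mid above 0.036 m) or (contact force between the fingers and chip2 above 0.5 N and z of chip2 in the frame of pan_mid above 0.036 m)).
It also fails if it takes over 54 s, if anything falls off the work surface, if the arm or the gripper's body presses on something with over 40 N, if the wrist force passes 120 N, or if a joint passes its speed limit or range.

## Robot

A 7-joint arm with a two-finger parallel gripper is mounted at the origin on the work surface. World frame = base frame: x ahead of the robot, y to its left, z up, the work surface at z = 0. Lengths are in m, angles in degrees, forces in N, time in s.
With the tool pointing down it reaches from about 0.4 to 0.9 m from the base axis. Payload 5.5 kg.
Tool frame: the origin (TCP) lies at the very end of the fingers, on their centre line; the grasp point (between the pads) lies env.grasp_offset behind it (env.grasp_offset is the distance from the TCP to the grasp point, in m); z points along the fingers, y is the line along which they close (so a half turn about z gives the same grasp; the last joint's range is limited). The gripper opens to 85 mm and grips with 20 to 120 N. Pads are 22 mm wide; open, the fingers measure 114 mm over their backs; the gripper's body (76 mm by 85 mm) begins 54 mm behind the grasp point. The pads swing forward as they close: fully open they stand 13 mm farther back than shut.
Start: joints at [86.585, 28.699, -24.465, 88.831, 12.651, 65.22, -12.049], TCP at [0.206, -0.616, 0.192] pointing down, gripper open.
Joint ranges: [-164.97, 164.97], [-17.58, 116.51], [-87.97, 89.64], [11.32, 138.91], [-80.73, 260.73], [10.89, 115.49], [-147.41, 147.41]. Speed limits (degrees/s): [147.25, 147.25, 180, 180, 180, 180, 180].

## Interface

Orientations are given as [roll, pitch, yaw] about the fixed x, y, z axes, in that order (R = Rz(yaw) Ry(pitch) Rx(roll)).
In Python, from plant import env gives the robot as it stands.
- The arm moves only by the tool apply_moves, never from a script. Its argument "targets" is a list of rows, each a list of 7 numbers: the shift along the world's x, y, z in mm, then the turn, a rotation vector about the world's x, y, z in degrees, then the opening, from 0 (shut) to 1 (fully open). In form: [[tx, ty, tz, ax, ay, az, claw], ...]. A call has 1 to 12 rows; each row is the pose to reach, as a shift and turn from the pose commanded when the call began; what a row does not reach only later rows make up. A row lasts 1/8 s, in which the tool goes at most 62.5 mm and 10.7 degrees, less where a joint would pass 70% of its speed; a pose out of reach is approached as far as the arm can. A call with a gripper value outside its range is refused whole. The fingers move at their own pace and stop on an object; the grip force is fixed at half the most. Time passes only in rows, so rows that repeat a pose let the fingers close. It gives the time, the measured TCP pose, the force, the opening and the grip force at its end, in the units of the state.
- env.sense(): the state, without advancing time (a new reading comes with each control period).
- env.get_image(name): name is "scene" or "side" or "wrist"; returns the picture (400x640x3 uint8, red, green, blue); there is no depth.
- env.get_calibration(name): a dict with "fx", "fy", "cx", "cy" (pixels), "rvec" (rotation vector, rad) and "tvec" (3), from world to camera coordinates, as OpenCV has them. Camera axes: x right, y down, z forward; pixel columns grow to the right and rows downward; lengths in m; the calibration is good to about 2 mm. The wrist camera is an equidistant fisheye: a pixel r from the principal point sees the ray r / f radians off the axis. A picture is of the moment at which its call begins: read the wrist's pose just before it. get_calibration takes no time and is no camera call; for the wrist camera it gives the pose at the moment of the call.
- env.job_done(): hands the job in; it is judged then, once.
The state is a dict: "clock": time; "joint_positions": joint angles; "qvel": joint speeds; "joint_torque": joint torques, N m; "position": TCP position; "eef_rot": TCP orientation; "force": force on the tool from outside, world axes, zero at the start; "ft_torque": the same for the moment, N m; "grip_width": finger opening in m; "grip_force": force on a finger pad.
Only numpy, scipy, OpenCV 4.12 (cv2) and the standard library are available. Lean on these libraries where they do the work, as an engineer would, in place of code of your own. Each camera call takes 0.05 s, during which the arm holds its last target. There are 200 camera calls.

## Working session

There is one attempt and no reset: what is moved stays moved. The work goes in short steps, Python scripts to look and compute and a tool call to move; the robot and the scene stay as the last step left them, time stands still between calls to the robot, and variables do not carry over. Pictures are saved under pics/ and viewed, at most 10 in all, crops included, and the job is handed in when it is done.

Besides the shell and the picture viewer there is one more tool, called after "Call:" as name(argument=value, ...), one argument or row to a line, values as JSON. apply_moves: Moves the arm, as the interface text tells. Its arguments: {"type":"object","properties":{"targets":{"type":"array","items":{"type":"array","items":{"type":"number"}}}},"required":["targets"]}

```bash
mkdir -p pics; ls
cat > h.py <<'E'
import numpy as np, cv2
from plant import env
def snap(n,f):
    c=env.get_calibration(n); im=env.get_image(n); cv2.imwrite(f'pics/{f}.png',im[:,:,::-1]); return c,im
def ray(c,u,v,fish=False):
    R=cv2.Rodrigues(np.array(c['rvec'],float))[0]; t=np.array(c['tvec'],float).ravel()
    x=(u-c['cx'])/c['fx']; y=(v-c['cy'])/c['fy']
    if fish:
        r=np.hypot(x,y); k=np.sin(r)/r if r>1e-9 else 1; d=np.array([x*k,y*k,np.cos(r)])
    else: d=np.array([x,y,1.])
    return -R.T@t, R.T@d
def at_z(c,u,v,z,fish=False):
    o,d=ray(c,u,v,fish); return o+d*(z-o[2])/d[2]
def proj(c,P):
    R=cv2.Rodrigues(np.array(c['rvec'],float))[0]; p=R@np.array(P,float)+np.array(c['tvec'],float).ravel()
    return c['fx']*p[0]/p[2]+c['cx'], c['fy']*p[1]/p[2]+c['cy']
E
python3 - <<'E'
from h import *
for n in('scene','side'):
    c,im=snap(n,n+'0'); print(n,c)
c,im=snap('wrist','wrist0');print(c)
a=cv2.imread('pics/scene0.png');b=cv2.imread('pics/side0.png')
print(env.sense(),env.grasp_offset)
E
```

```text
pics
scene {'fx': 434.0812600741709, 'fy': 434.0812600741709, 'cx': 316.96243211797207, 'cy': 196.12488414781694, 'rvec': array([ 2.2305162 ,  0.68675038, -0.30270463]), 'tvec': array([-0.49865085, -0.16769059,  1.43925522])}
side {'fx': 435.24306684481405, 'fy': 435.24306684481405, 'cx': 319.0439672091049, 'cy': 202.24001740426232, 'rvec': array([ 0.54769068, -2.55405039,  1.32160982]), 'tvec': array([0.55664536, 0.18175828, 1.14927412])}
{'fx': 309.70691628693146, 'fy': 309.70691628693146, 'cx': 321.1108549372653, 'cy': 199.35435499719674, 'rvec': array([-2.37004921,  1.70317433,  0.22691033]), 'tvec': array([-0.64948854, -0.03525422,  0.37677409])}
{'clock': 0.15, 'joint_positions': array([ 86.58556536,  28.74208789, -24.45621825,  88.87513392,
        12.6519047 ,  65.22007763, -12.04871127]), 'qvel': array([-0.04443191, -0.25552608, -0.02275907, -0.18192606,  0.03489481,
       -0.06101061,  0.03354354]), 'joint_torque': array([-6.53905663e-03, -5.70035720e+01, -5.82482457e+00, -2.81283939e+01,
        1.07196675e-02,  7.79526512e-03,  4.56426312e-05]), 'position': array([ 0.20598317, -0.61589828,  0.19081074]), 'eef_rot': array([-1.79915941e+02, -3.00784027e-03,  1.84980975e+01]), 'force': array([-0.48978835, -0.25676997,  0.22156902]), 'ft_torque': array([-0.03333426,  0.01031325, -0.0302378 ]), 'grip_force': 0.0, 'grip_width': 0.08519577910601474} 0.0187
```

View pics/scene0.png

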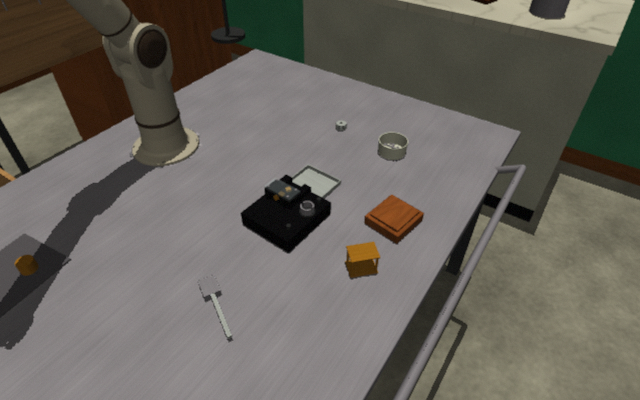

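View pics/side0.png

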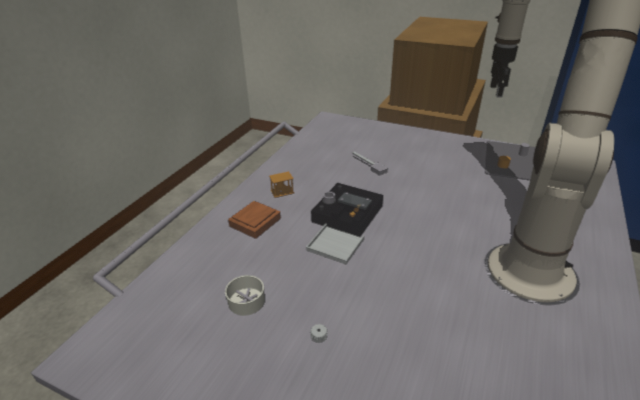

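The scene view shows the scraper's block near (208,286) and its nose near (229,337). The fixture is around (287,212), with the pan behind it near (315,183). The side view agrees with this. Next I'll enlarge both.

Run:
```python
from h import *
a=cv2.imread('pics/scene0.png');b=cv2.imread('pics/side0.png')
A=cv2.resize(a[160:260,235:345],None,fx=4,fy=4,interpolation=cv2.INTER_CUBIC)
B=cv2.resize(b[145:265,300:390],None,fx=4,fy=4,interpolation=cv2.INTER_CUBIC)
C=cv2.resize(a[270:345,190:240],None,fx=4,fy=4,interpolation=cv2.INTER_CUBIC)
D=np.zeros((600,800,3),np.uint8); D[:400,:440]=A; D[:480,440:800]=B
D[400:600,0:200]=C[:200]; D[400:500,200:400]=C[200:]
D=cv2.convertScaleAbs(D,alpha=1.6,beta=15)
cv2.imwrite('pics/comp.png',D)
```

```text
(no output)
```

View pics/comp.png

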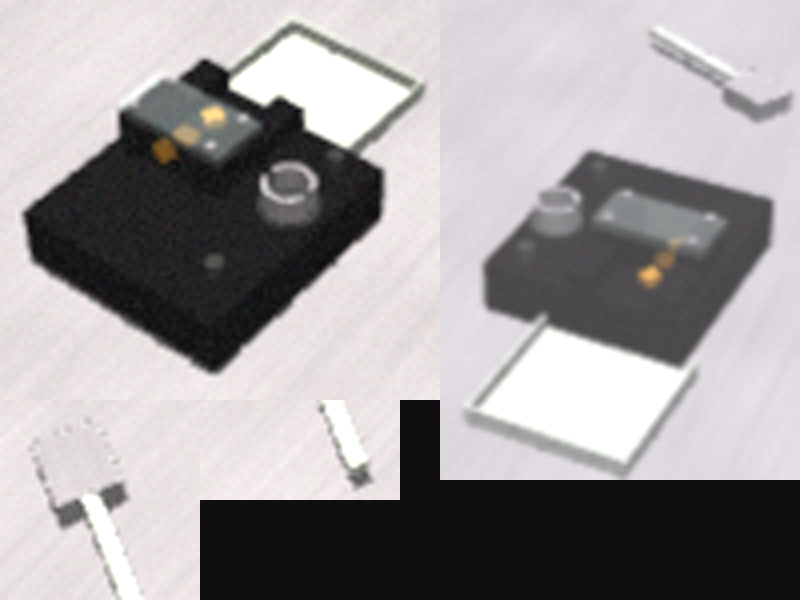

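Run:
```python
from h import *
from scipy.optimize import least_squares
cs,cd=env.get_calibration('scene'),env.get_calibration('side')
S=lambda u,v:(cs,u/4+235,v/4+160); D=lambda u,v:(cd,(u-440)/4+300,v/4+145)
K=lambda u,v:(cs,u/4+190,(v-400)/4+270)
K2=lambda u,v:(cs,(u-200)/4+190,(v-200)/4+270)
fx=[(S(28,212),(-50,-130,45)),(S(212,352),(115,-130,45)),(S(383,170),(115,50,45)),(S(290,182),(88,-20,69)),
(D(590,152),(115,-130,45)),(D(773,198),(-50,-130,45)),(D(488,268),(115,50,45)),(D(558,196),(88,-20,69)),
(S(293,22),(-63,170,15)),(S(425,88),(63,170,15)),(D(465,408),(63,170,15)),(D(627,468),(-63,170,15))]
sc=[(K(32,440),(-20,-25,20)) if 0 else (K(127,485),(20,25,20)),(K(60,510),(-20,25,20)),(K2(355,468),(0,145,20)),(K(92,497),(0,25,20)),
(D(650,30),(0,145,20)),(D(757,110),(-20,-25,20)) if 0 else (D(650,30),(0,145,20))]
def fit(L,x0):
    def f(p):
        c,s=np.cos(p[2]),np.sin(p[2]);r=[]
        for (cc,u,v),(X,Y,Z) in L:
            P=[p[0]+(c*X-s*Y)/1e3,p[1]+(s*X+c*Y)/1e3,Z/1e3]; q=proj(cc,P); r+=[q[0]-u,q[1]-v]
        return r
    best=min((least_squares(f,[*x0,a],loss='soft_l1') for a in np.arange(0,6.3,.8)),key=lambda o:o.cost)
    print(best.x[:2]*1e3,np.rad2deg(best.x[2]),np.round(best.fun.reshape(-1,2),1).tolist()); return best.x
F=fit(fx,at_z(cs,287,212,.045)[:2]); W=fit(sc,at_z(cs,208,286,.02)[:2])
c,s=np.cos(F[2]),np.sin(F[2])
for n,P in dict(mouth=(0,-40),exit=(0,5),chute=(0,50)).items(): print(n,F[0]*1e3+c*P[0]-s*P[1],F[1]*1e3+s*P[0]+c*P[1])
for l,u,v in (('b',650,278),('m',666,260),('a',676,243)):
    P=at_z(*D(u,v),.053)[:2]-F[:2]; print(l,(np.array([[c,s],[-s,c]])@P)*1e3)
```

```text
[506.14439625  -4.92512472] 356.4574643325437 [[-1.9, -0.4], [-0.2, -6.5], [0.4, -0.7], [-0.5, -0.2], [-0.8, -1.5], [0.2, -0.5], [-1.8, -2.0], [-0.8, 0.1], [-0.6, -1.9], [-0.4, -2.2], [-0.4, -1.1], [-0.4, -2.2]]
[ 531.1680087  -333.32633668] 240.33299962128245 [[-17.4, 5.6], [16.5, -7.1], [0.4, 0.0], [-0.0, -0.6], [0.2, -1.8], [0.2, -1.8]]
mouth 503.67281523092 -44.84869278976313
exit 506.45334387338363 0.0653212867858457
chute 509.23387251584734 44.97933536333482
b [-12.56650748  22.98749856]
m [-13.79408491  -2.80297222]
a [-11.54896932 -26.09758968]
```

Call:
apply_moves(
  targets=[
    [41,35,0,0,0,-6,1],
    [82,71,0,0,0,-12,1],
    [123,106,0,0,0,-18,1],
    [163,141,0,0,0,-24,1],
    [203,177,0,0,0,-30,1],
    [244,212,0,0,0,-36,1],
    [285,248,0,0,0,-42,1],
    [325,283,0,0,0,-48,1],
    [325,283,0,0,0,-48,1],
    [325,283,0,0,0,-48,1],
    [325,283,0,0,0,-48,1],
  ],
)

```text
clock: 1.52
position: [0.5298, -0.3351, 0.1913]
eef_rot: [179.9, 0.0, -29.6]
force: [0.4, 0.0, -0.2]
grip_width: 0.0853
grip_force: 0.0
```

Run:
```python
from h import *
c,im=snap('wrist','w1'); s=env.sense(); print(s['position'],s['eef_rot'],s['joint_positions'],-cv2.Rodrigues(c['rvec'])[0].T@c['tvec'])
```

```text
[ 0.52985601 -0.33517171  0.19143606] [ 1.79951995e+02  2.13682103e-02 -2.96543848e+01] [ 46.2664693   25.999421   -22.17026053  92.42235909  10.68576954
  63.69566574 -98.28701941] [ 0.58691123 -0.36774086  0.37324494]
```

View pics/w1.png

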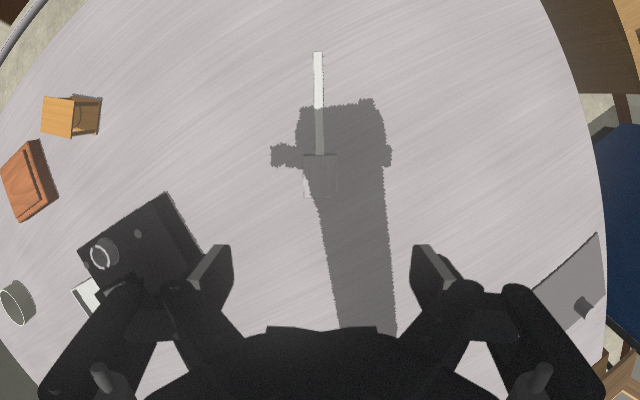

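The wrist view shows the block's top edge from (302,155) to (337,155), its rear edge near v=197, and the nose at (318,51).

```bash
python3 - <<'E'
from h import *
c=env.get_calibration('wrist')
P={k:at_z(c,u,v,.02,True)*1e3 for k,(u,v) in dict(fl=(302,154.5),fr=(337,154.5),rr=(336,197),rl=(303,197),nose=(318,51.5),root=(320,154)).items()}
for k in P: print(k,P[k].round(1))
d=P['nose']-P['root']; print(np.hypot(*d[:2]),np.rad2deg(np.arctan2(d[1],d[0])))
m=(P['fl']+P['fr']+P['rr']+P['rl'])/4;print(m, P['nose'][:2]-145*d[:2]/np.hypot(*d[:2]))
E
python3 - <<'E'
import cv2,numpy as np
a=cv2.imread('pics/w1.png')[140:210,280:360]
b=cv2.imread('pics/w1.png')[40:110,280:360]
cv2.imwrite('pics/w1c.png',cv2.convertScaleAbs(np.hstack([cv2.resize(x,None,fx=5,fy=5,interpolation=cv2.INTER_CUBIC) for x in(a,b)]),alpha=1.4,beta=10))
E
```

```text
fl [ 560.7 -328.4   20. ]
fr [ 540.9 -363.3   20. ]
rr [ 497.4 -337.9   20. ]
rl [ 516.6 -304.    20. ]
nose [ 655. -403.   20.]
root [ 551.  -346.6   20. ]
118.33286421433345 -28.481013041207248
[ 528.9059695  -333.40806481   20.        ] [ 527.53494476 -333.90147831]
```

View pics/w1c.png

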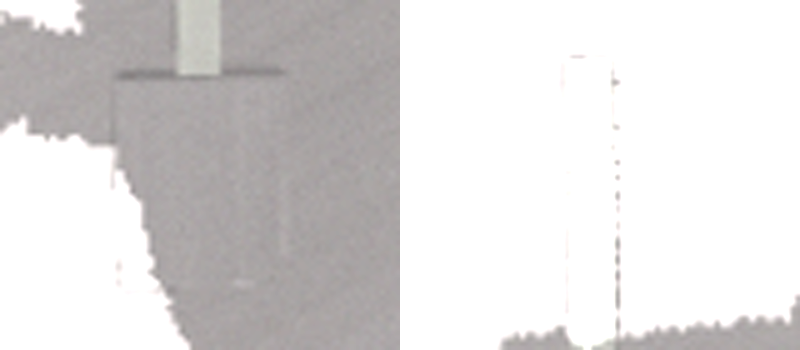

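Crop: the block spans u 303–337 and v 155–197.6, with its strip pointing at -28.6° and its centre at about (528.7, -333.5). Descend and grip.

Call:
apply_moves(
  targets=[
    [-1,1.5,-50,0,0,1,1],
    [-1,1.5,-100,0,0,1,1],
    [-1,1.5,-140,0,0,1,1],
    [-1,1.5,-170,0,0,1,1],
    [-1,1.5,-188,0,0,1,1],
    [-1,1.5,-188,0,0,1,1],
    [-1,1.5,-188,0,0,1,0],
    [-1,1.5,-188,0,0,1,0],
    [-1,1.5,-188,0,0,1,0],
    [-1,1.5,-188,0,0,1,0],
    [-1,1.5,-188,0,0,1,0],
  ],
)

```text
clock: 2.95
position: [0.5303, -0.3319, 0.0038]
eef_rot: [180.0, -0.0, -28.5]
force: [-1.1, -0.2, -0.6]
grip_width: 0.0001
grip_force: 0.0
```

Run:
```python
from h import *
c,im=snap('wrist','w2'); s=env.sense(); print(s['position'],s['eef_rot'])
cs,b=snap('scene','s2')
A=im[:,:,::-1]; B=cv2.resize(b[250:350,170:270,::-1],None,fx=2,fy=2)
D=np.zeros((600,640,3),np.uint8);D[:400]=A;D[400:,:200]=B;cv2.imwrite('pics/d2.png',D)
```

```text
[ 0.53026342 -0.3319444   0.00370699] [ 1.79995658e+02 -9.34823239e-03 -2.85000949e+01]
```

View pics/d2.png

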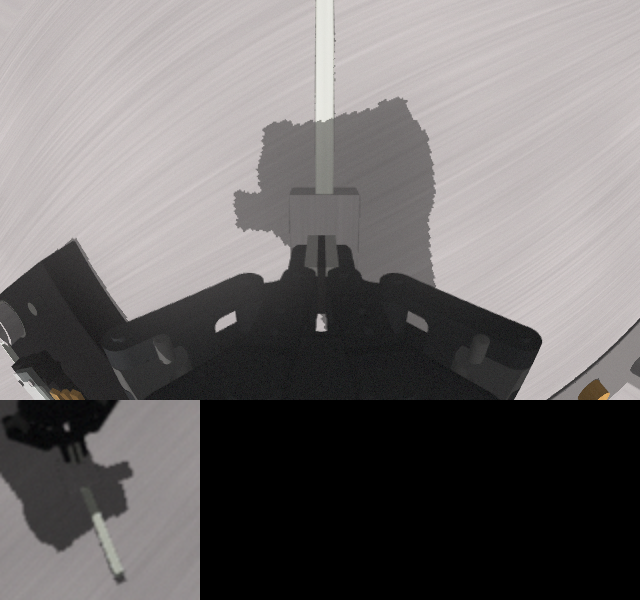

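Run:
```python
from h import *
c=env.get_calibration('wrist')
for n,u,v,z in (('fl',290,195,20),('fr',359,195,20),('flb',290,187,20),('root',324,194,20),('strip',325,2,20),('tip',322,240,20),('tip',322,240,4)): print(n,z,(at_z(c,u,v,z/1e3,True)*1e3).round(1))
R=cv2.Rodrigues(c['rvec'])[0]
for P in ([.5303,-.3319,.004],[.5303,-.3319,.02],[.529,-.3335,.02]):
    p=R@np.array(P)+c['tvec']; th=np.arctan2(np.hypot(*p[:2]),p[2]);k=c['fx']*th/np.hypot(*p[:2]);print(p[0]*k+c['cx'],p[1]*k+c['cy'])
print(env.sense()['force'],env.sense()['ft_torque'])
```

```text
fl 20 [ 558.8 -328.4   20. ]
fr 20 [ 540.6 -362.    20. ]
flb 20 [ 562.8 -330.7   20. ]
root 20 [ 550.4 -345.2   20. ]
strip 20 [ 643.9 -396.3   20. ]
tip 20 [ 526.8 -331.2   20. ]
tip 4 [ 520.9 -328.1    4. ]
320.1701422006812 225.10297509144507
320.11357031862 234.55389995193687
323.6413551397656 235.16971472863858
[ 0.30110477 -0.9783824  -0.66325651] [0.00296194 0.01165847 0.05093674]
```

The grip closed on nothing. The shut tips appear at v≈236, which puts them about 22 mm up, above the block and well over the reported TCP height. I'll open part way and feel downward in small steps.

Call:
apply_moves(
  targets=[
    [0,0,0,0,0,0,0.65],
    [0,0,0,0,0,0,0.65],
    [0,0,0,0,0,0,0.65],
    [-1,-1,-2,0,0,0,0.65],
    [-1,-1,-4,0,0,0,0.65],
    [-1,-1,-4,0,0,0,0.65],
  ],
)

```text
clock: 3.8
position: [0.529, -0.3328, -0.0007]
eef_rot: [-180.0, 0.0, -28.5]
force: [-0.0, 0.5, 1.1]
grip_width: 0.0553
grip_force: 0.0
```

Run:
```python
from h import *
s=env.sense();print(s['position'],s['force'],s['grip_width'],s['ft_torque'])
```

```text
[ 0.52898373 -0.332827   -0.00070496] [-6.26210638e-04  5.44604134e-01  1.06250033e+00] 0.05528772881776439 [-0.02221882  0.00135299  0.02354759]
```

Call:
apply_moves(
  targets=[
    [0,0,-2,0,0,0,0.65],
    [0,0,-4,0,0,0,0.65],
    [0,0,-4,0,0,0,0.65],
  ],
)

```text
clock: 4.18
position: [0.5291, -0.3328, -0.0046]
eef_rot: [180.0, 0.0, -28.5]
force: [-0.2, 0.2, 0.2]
grip_width: 0.0554
grip_force: 0.0
```

Call:
apply_moves(
  targets=[
    [0,0,-2,0,0,0,0.65],
    [0,0,-4,0,0,0,0.65],
    [0,0,-4,0,0,0,0.65],
  ],
)

```text
clock: 4.55
position: [0.529, -0.3328, -0.0086]
eef_rot: [-180.0, 0.0, -28.5]
force: [0.5, 0.1, 0.4]
grip_width: 0.0551
grip_force: 0.0
```

Run:
```python
from h import *
c,im=snap('wrist','w3'); s=env.sense(); print(s['position'],s['force'])
cs,b=snap('side','s3')
D=np.zeros((600,640,3),np.uint8);D[:400]=im[:,:,::-1];D[400:,:400]=cv2.resize(b[130:180,330:430,::-1],None,fx=4,fy=4,interpolation=cv2.INTER_CUBIC);cv2.imwrite('pics/d3.png',D)
```

```text
[ 0.52910612 -0.3328362  -0.00855249] [ 0.10015    -0.1143005   0.05053401]
```

Call:
apply_moves(
  targets=[
    [0,0,-2,0,0,0,0.65],
    [0,0,-4,0,0,0,0.65],
    [0,0,-4,0,0,0,0.65],
  ],
)

```text
clock: 5.03
position: [0.529, -0.3328, -0.0127]
eef_rot: [-180.0, 0.0, -28.5]
force: [0.5, -0.8, -0.5]
grip_width: 0.0558
grip_force: 0.0
```

Call:
apply_moves(
  targets=[
    [0,0,-1.5,0,0,0,0.65],
    [0,0,-3,0,0,0,0.65],
    [0,0,-3,0,0,0,0.65],
  ],
)

```text
clock: 5.4
position: [0.5291, -0.3328, -0.0156]
eef_rot: [-180.0, 0.0, -28.5]
force: [-0.0, -0.6, 0.2]
grip_width: 0.0551
grip_force: 0.0
```

Call:
apply_moves(
  targets=[
    [0,0,0,0,0,0,0],
    [0,0,0,0,0,0,0],
    [0,0,0,0,0,0,0],
    [0,0,0,0,0,0,0],
  ],
)

```text
clock: 5.9
position: [0.5292, -0.3329, -0.0153]
eef_rot: [180.0, -0.0, -28.5]
force: [-1.2, -0.3, -0.2]
grip_width: -0.0
grip_force: 0.0
```

Run:
```python
from h import *
c,im=snap('wrist','w4'); s=env.sense(); print(s['position'],s['force'],s['joint_positions'])
cs,b=snap('side','s4'); ce,e=snap('scene','e4')
D=np.zeros((600,800,3),np.uint8);D[:400,:640]=im[:,:,::-1]
D[400:,:400]=cv2.resize(b[130:180,340:440,::-1],None,fx=4,fy=4,interpolation=cv2.INTER_CUBIC)
D[400:,400:]=cv2.resize(e[250:310,160:280,::-1],(400,200),interpolation=cv2.INTER_CUBIC)
cv2.imwrite('pics/d4.png',cv2.convertScaleAbs(D,alpha=1.4,beta=10))
for k,P in dict(tcp=s['position'],up20=s['position']+[0,0,.02],up40=s['position']+[0,0,.04],blk=[.528,-.333,.02]).items(): print(k,proj(cs,P),proj(ce,P))
```

```text
[ 0.52924117 -0.33290807 -0.01538186] [ 0.10329856  0.0543328  -0.86064505] [  43.13923934   40.29661013  -18.24370014   99.86460013   17.3979032
   42.62018898 -102.46022412]
tcp (np.float64(378.0892937895601), np.float64(174.49820179514344)) (np.float64(211.98864781065328), np.float64(293.8427228387949))
up20 (np.float64(378.41705521896455), np.float64(169.78449227237783)) (np.float64(210.57922250484532), np.float64(288.8462677252169))
up40 (np.float64(378.74961850424455), np.float64(165.00172473443058)) (np.float64(209.13165922384184), np.float64(283.7146123421376))
blk (np.float64(379.00951838870753), np.float64(166.16838678809654)) (np.float64(209.05266867032918), np.float64(284.68943168584264))
```

View pics/d4.png

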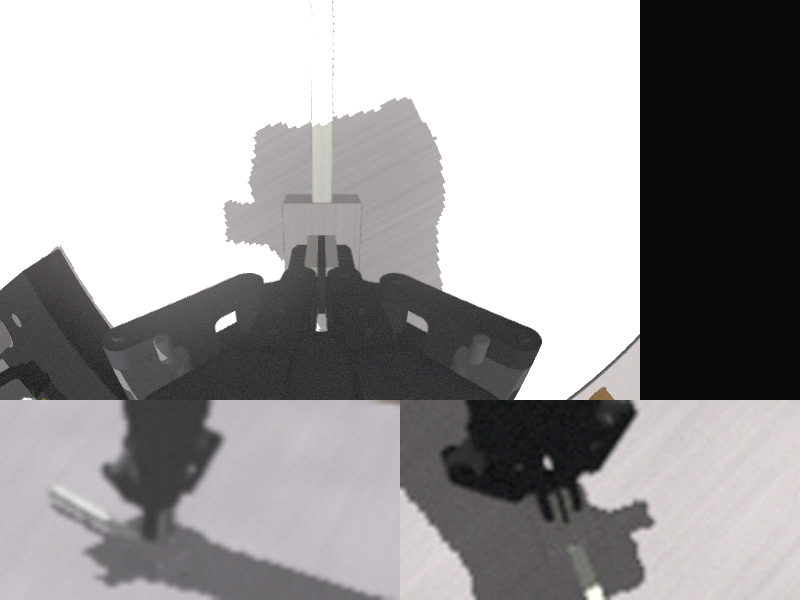

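Both fixed views put the shut tips about 30–40 mm above the reported TCP, still over the block. I'll find the true tip height by touching the block top with the fingers shut.

Call:
apply_moves(
  targets=[
    [0,0,-1.5,0,0,0,0],
    [0,0,-3,0,0,0,0],
    [0,0,-4,0,0,0,0],
  ],
)

```text
clock: 6.42
position: [0.5291, -0.3329, -0.0195]
eef_rot: [180.0, 0.0, -28.5]
force: [-1.0, 0.6, 9.9]
grip_width: -0.0004
grip_force: 5.1
```

Call:
apply_moves(
  targets=[
    [0,0,-1.5,0,0,0,0],
    [0,0,-3,0,0,0,0],
    [0,0,-3,0,0,0,0],
  ],
)

```text
clock: 6.8
position: [0.5292, -0.3329, -0.0196]
eef_rot: [179.9, 0.0, -28.5]
force: [-7.7, 4.4, 21.1]
grip_width: 0.0001
grip_force: 10.9
```

Contact is at reading z = -19.5, so the true height of the shut tips is the reading plus about 39.5 mm. Lift, open, go down to tip ≈ 2 mm, and grip.

Call:
apply_moves(
  targets=[
    [0,0,12,0,0,0,0.75],
    [0,0,12,0,0,0,0.75],
    [0,0,12,0,0,0,0.75],
    [0,0,12,0,0,0,0.75],
    [0,0,0,0,0,0,0.75],
    [0,0,-8,0,0,0,0.75],
    [0,0,-13,0,0,0,0.75],
    [0,0,-13,0,0,0,0.75],
  ],
)

```text
clock: 7.8
position: [0.5288, -0.3325, -0.0362]
eef_rot: [-180.0, 0.1, -28.5]
force: [-0.1, 0.5, 0.2]
grip_width: 0.0642
grip_force: 0.0
```

Call:
apply_moves(
  targets=[
    [0,0,-2,0,0,0,0.7],
    [0,0,-4,0,0,0,0.7],
    [0,0,-4,0,0,0,0],
    [0,0,-4,0,0,0,0],
    [0,0,-4,0,0,0,0],
    [0,0,-4,0,0,0,0],
    [0,0,-4,0,0,0,0],
  ],
)

```text
clock: 8.68
position: [0.5295, -0.3331, -0.039]
eef_rot: [180.0, -0.0, -28.5]
force: [-0.8, -0.4, 4.4]
grip_width: 0.0388
grip_force: 62.3
```

Gripped at 38.8 mm. The underside height is the reading plus 39. Lift and swing round to line up before the tunnel.

Call:
apply_moves(
  targets=[
    [0,0,30,0,0,0,0],
    [0,0,70,0,0,0,0],
    [0,0,100,0,0,0,0],
  ],
)

```text
clock: 9.05
position: [0.5288, -0.3325, 0.061]
eef_rot: [-180.0, 0.1, -28.5]
force: [0.0, -0.2, -3.5]
grip_width: 0.0385
grip_force: 61.6
```

Call:
apply_moves(
  targets=[
    [-3,11,0,0,0,10,0],
    [-6,22,0,0,0,20,0],
    [-9,33,0,0,0,30,0],
    [-12,44,0,0,0,40,0],
    [-15,55,0,0,0,50,0],
    [-18,66,0,0,0,60,0],
    [-21,77,0,0,0,70,0],
    [-24,88,0,0,0,80,0],
    [-27,99,0,0,0,90,0],
    [-30,110,0,0,0,100,0],
    [-33,120,0,0,0,108,0],
    [-35.5,128,0,0,0,115,0],
  ],
)

```text
clock: 10.55
position: [0.4926, -0.2042, 0.0597]
eef_rot: [-179.9, -0.1, 86.8]
force: [0.7, -0.4, -3.5]
grip_width: 0.039
grip_force: 61.6
```

Run:
```python
from h import *
s=env.sense(); c,im=snap('wrist','w5'); print(s['position'],s['force'],s['eef_rot'],s['grip_width'],s['joint_positions'])
cv2.imwrite('pics/d5.png',cv2.convertScaleAbs(cv2.resize(im[0:300,120:520,::-1],None,fx=2,fy=2,interpolation=cv2.INTER_CUBIC),alpha=1.5,beta=15))
```

```text
[ 0.49257703 -0.20419325  0.05973256] [ 0.66092245 -0.39919161 -3.53729499] [-1.79903610e+02 -5.12527207e-02  8.67519787e+01] 0.03896546872541646 [ 58.07680376  34.27229692 -49.26965651 110.99008409  33.60628633
  50.36115389 -12.01736841]
```

View pics/d5.png

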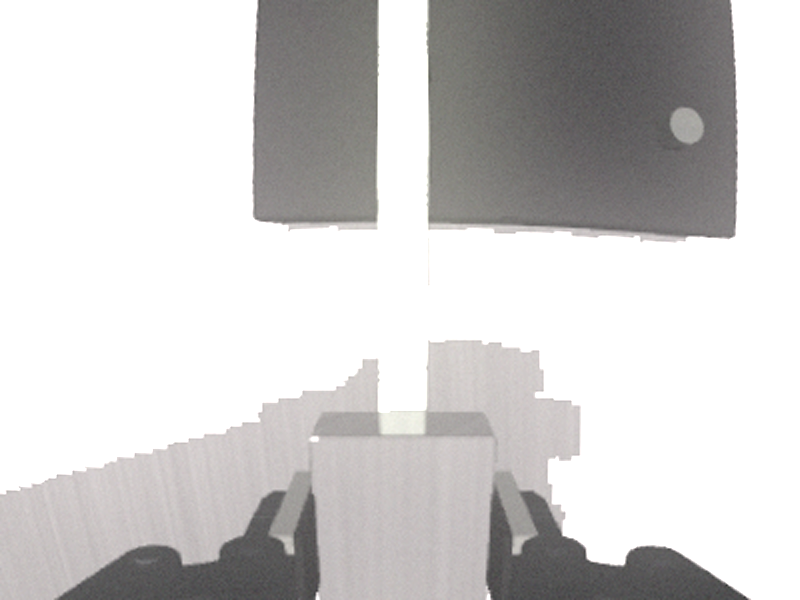

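The wrist view shows the bed's front corners at (247.5,110) and (487.5,118.5), a stud at (463.5,62.5), and the block's front top edge from (276.5,217.5) to (367.5,217.5).

Run:
```python
from h import *
c=env.get_calibration('wrist'); s=env.sense()['position']*1e3
R=cv2.Rodrigues(c['rvec'])[0];print('cam',(-R.T@c['tvec']*1e3).round(1),'axis',R[2].round(3),'tcp',s)
yaw=np.deg2rad(-3.54);ex=np.array([np.cos(yaw),np.sin(yaw)]);ey=np.array([-ex[1],ex[0]])
for dz in(0,.02,.039):
    z=.045-dz
    a,b,st=[at_z(c,u,v,z,True)[:2]*1e3 for u,v in((247.5,110),(487.5,118.5),(463.5,62.5))]
    fl,fr,nr=[at_z(c,u,v,.0597+.039+.02-dz,True)[:2]*1e3 for u,v in((276.5,217.5),(367.5,217.5),(321.5,215))]
    d=b-a; y=np.arctan2(d[1],d[0]); x=np.array([np.cos(y),np.sin(y)]);yy=np.array([-x[1],x[0]])
    o=a+50*x+130*yy; o2=b-115*x+130*yy
    print(dz,'L',np.hypot(*d),'yaw',np.rad2deg(y),'origin',o,o2,'stud fix',(st-o)@x,(st-o)@yy,'blk',fl,fr,np.hypot(*(fr-fl)))
```

```text
cam [ 495.5 -137.3  241.7] axis [-0.014 -0.261 -0.965] tcp [ 492.19409461 -202.89068827   59.63241566]
0 L 162.29763246610304 yaw -3.1848433539413614 origin [505.63550764  -2.05575653] [502.93731392  -1.90562007] stud fix 92.29676009088135 -93.06342053953603 blk [ 474.43376576 -177.50268709] [ 512.76449768 -179.38439248] 38.37689179963656
0.02 L 178.7971891956174 yaw -3.184843353941366 origin [500.86033047  -1.22150477] [514.63620985  -1.98804048] stud fix 106.76298137747914 -89.30836152270514 blk [ 471.01549112 -184.04086195] [ 515.57735838 -186.22846187] 44.61553100773804
0.039 L 194.47176808865595 yaw -3.1848433539413645 origin [ 4.96323912e+02 -4.28965593e-01] [525.75016098  -2.06633987] stud fix 120.50589159974717 -85.74105545671583 blk [ 467.7681302  -190.25212808] [ 518.24957604 -192.73032779] 50.54223825543437
```

Camera and reading agree in xy: the origin is about (505,-3), the yaw about -3.3°, and the block is centred on the guideway within 1–2 mm. Lower and feed the strip in.

Call:
apply_moves(
  targets=[
    [1,0,-20,0,0,0,0],
    [1,0,-40,0,0,0,0],
    [1,0,-51.5,0,0,0,0],
    [1,0,-51.5,0,0,0,0],
  ],
)

```text
clock: 11.1
position: [0.4936, -0.2044, 0.0075]
eef_rot: [-179.8, -0.1, 86.5]
force: [-1.1, 0.2, -2.9]
grip_width: 0.0385
grip_force: 61.4
```

Call:
apply_moves(
  targets=[
    [0.9,15,0,0,0,0,0],
    [1.8,30,0,0,0,0,0],
    [2.6,45,0,0,0,0,0],
    [3.5,60,0,0,0,0,0],
    [4.4,75,0,0,0,0,0],
    [5.3,90,0,0,0,0,0],
    [6.1,105,0,0,0,0,0],
    [7,120,0,0,0,0,0],
    [7.6,130,0,0,0,0,0],
    [7.6,130,0,0,0,0,0],
  ],
)

```text
clock: 12.35
position: [0.5025, -0.0738, 0.0092]
eef_rot: [180.0, -0.0, 86.6]
force: [0.5, -0.3, -2.8]
grip_width: 0.039
grip_force: 61.5
```

Run:
```python
from h import *
s=env.sense(); print(s['position'],s['force'],s['eef_rot'],s['grip_width'])
c,im=snap('wrist','w6');cs,e=snap('scene','s6');cd,b=snap('side','d6')
D=np.zeros((600,800,3),np.uint8);D[:300,:480]=cv2.resize(im,(480,300))[:,:,::-1]
D[300:,:400]=cv2.resize(b[165:265,300:400,::-1],(400,300),interpolation=cv2.INTER_CUBIC)
D[300:,400:]=cv2.resize(e[160:260,240:360,::-1],(400,300),interpolation=cv2.INTER_CUBIC)
cv2.imwrite('pics/d6.png',cv2.convertScaleAbs(D,alpha=1.6,beta=10))
```

```text
[ 0.50248684 -0.07381975  0.00917649] [ 0.45757409 -0.26318889 -2.83458572] [ 1.79990233e+02 -1.91714188e-02  8.65961884e+01] 0.038977289032190436
```

View pics/d6.png

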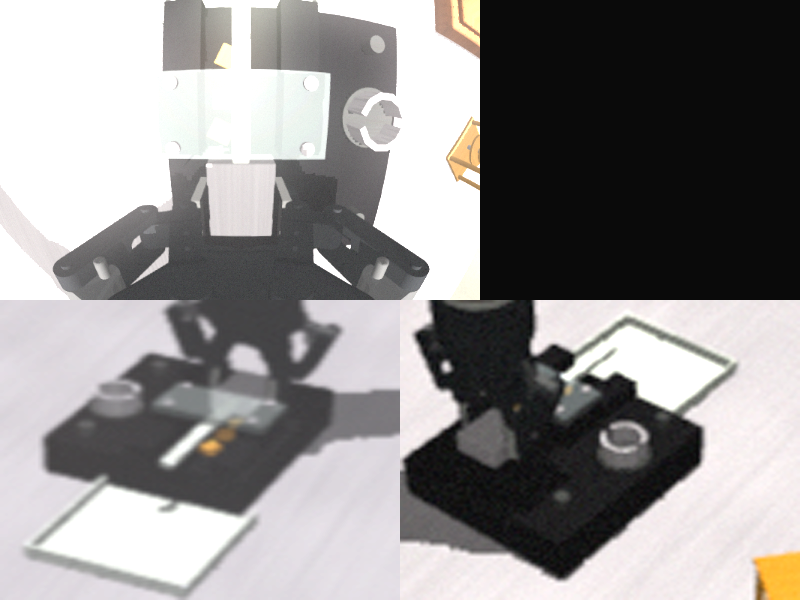

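The strip is through the tunnel and its nose is over the pan edge, at about (342,220) in the side view. The chips sit beside it. Lower to the bed, release and lift.

Call:
apply_moves(
  targets=[
    [0,0,-1.5,0,0,0,0],
    [0,0,-2.5,0,0,0,0],
    [0,0,-2.5,0,0,0,0],
  ],
)

```text
clock: 12.88
position: [0.5022, -0.0752, 0.0065]
eef_rot: [-180.0, -0.0, 86.5]
force: [-1.2, -0.1, -3.2]
grip_width: 0.0385
grip_force: 61.5
```

Run:
```python
from h import *
s=env.sense();print(s['position'],s['force'])
cd=env.get_calibration('side');cs=env.get_calibration('scene')
for c,u,v in((cd,342,220.5),(cs,240+215*.3,160+48/3)):
    P=at_z(c,u,v,.065)[:2]*1e3-[505.2,-3.5];a=np.deg2rad(-3.4);print(np.array([[np.cos(a),np.sin(a)],[-np.sin(a),np.cos(a)]])@P)
```

```text
[ 0.50220395 -0.0751539   0.00647984] [-1.23255831 -0.11072887 -3.1878704 ]
[-3.17767008 75.83296488]
[ 6.23788366 70.51210615]
```

Call:
apply_moves(
  targets=[
    [0,0,-1,0,0,0,0],
    [0,0,-2,0,0,0,0],
    [0,0,-2,0,0,0,0],
  ],
)

```text
clock: 13.25
position: [0.5024, -0.0751, 0.0059]
eef_rot: [180.0, 0.1, 86.5]
force: [-5.1, -1.2, 13.3]
grip_width: 0.0387
grip_force: 63.5
```

Call:
apply_moves(
  targets=[
    [0,0,1,0,0,0,1],
    [0,0,1,0,0,0,1],
    [0,0,1,0,0,0,1],
    [0,0,1,0,0,0,1],
    [0,0,1,0,0,0,1],
    [0,0,20,0,0,0,1],
    [0,0,50,0,0,0,1],
    [0,0,90,0,0,0,1],
    [0,0,90,0,0,0,1],
  ],
)

```text
clock: 14.38
position: [0.5052, -0.0749, 0.0984]
eef_rot: [179.6, 0.1, 86.5]
force: [0.8, -0.7, -0.5]
grip_width: 0.0859
grip_force: 0.0
```

Call:
apply_moves(
  targets=[
    [2,34,0,0,0,0,1],
    [4,68,0,0,0,0,0.6],
    [6,102,0,0,0,0,0.5],
    [8,136,0,0,0,0,0.5],
    [8,136,0,0,0,0,0.5],
    [8,136,0,0,0,0,0.5],
  ],
)

```text
clock: 15.12
position: [0.51, 0.0604, 0.0944]
eef_rot: [-180.0, 0.0, 86.5]
force: [-0.2, -0.7, -0.6]
grip_width: 0.0428
grip_force: 0.0
```

Run:
```python
from h import *
s=env.sense(); print(s['position'],s['force'],s['eef_rot'],s['grip_width'])
c,im=snap('wrist','w7');cs,e=snap('scene','s7');cd,b=snap('side','d7')
D=np.zeros((600,800,3),np.uint8);D[:400,:640]=im[:,:,::-1]
D[400:,:]=cv2.resize(b[190:260,280:560,::-1],(800,200),interpolation=cv2.INTER_CUBIC)
D[400:,:400]=cv2.resize(b[190:250,300:420,::-1],(400,200),interpolation=cv2.INTER_CUBIC)
D[400:,400:]=cv2.resize(e[160:220,240:360,::-1],(400,200),interpolation=cv2.INTER_CUBIC)
cv2.imwrite('pics/d7.png',cv2.convertScaleAbs(D,alpha=1.2,beta=10))
```

```text
[0.50998182 0.06039022 0.09438646] [-0.18142764 -0.65008715 -0.6258553 ] [-1.79961875e+02  4.55467315e-02  8.65024079e+01] 0.042773713689495604
```

View pics/d7.png

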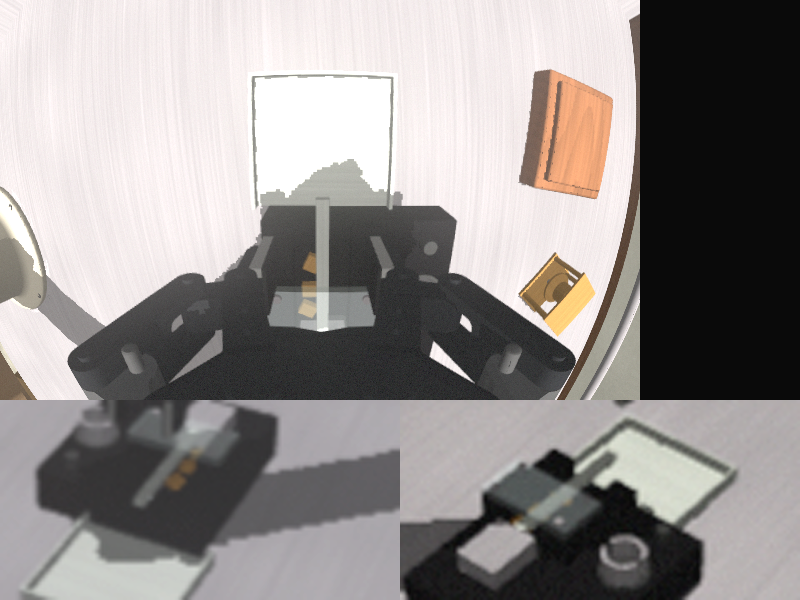

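The wrist view shows the nose at (322.5,198.5), and the bed's end edge from (263,207) to (440,207). The chips are visible in the tunnel and chute.

Run:
```python
from h import *
c=env.get_calibration('wrist');s=env.sense()['position']*1e3;print(s)
n=at_z(c,322.5,198.5,.065,True)*1e3
a,b=[at_z(c,u,207,.045,True)*1e3 for u in(263,440)]
print('nose',n,'edge',a,b,np.hypot(*(b-a)[:2]))
print('strip mid',at_z(c,322,260,.065,True)*1e3)
yw=np.arctan2((b-a)[1],(b-a)[0]);y=np.array([-np.sin(yw),np.cos(yw)]);print('yaw',np.rad2deg(yw),'nose beyond edge',(n-a)[:2]@y,'tcp beyond edge',(s-a)[:2]@y)
```

```text
[510.21917703  59.57080475  94.39352592]
nose [511.48902388  68.56032567  65.        ] edge [463.9935172   59.12563711  45.        ] [607.12929466  50.0492843   45.        ] 143.42325812104284
strip mid [508.21518079  20.42361568  65.        ]
yaw -3.6283128204667623 nose beyond edge 12.421468322555809 tcp beyond edge 3.369605594509859
```

Run:
```python
from h import *
c=env.get_calibration('wrist')
n=at_z(c,322.5,198.5,.065,True)*1e3
for p in((440,207,0),(263,207,0),(456,222,.045)): print(p,at_z(c,*p,True)*1e3)
b=at_z(c,456,222,.045,True)[:2]*1e3;yw=np.deg2rad(-3.4);x=np.array([np.cos(yw),np.sin(yw)]);y=np.array([-x[1],x[0]])
o=b-115*x-50*y; print('origin',o); 
for q in (n[:2],env.sense()['position'][:2]*1e3): print((q-o)@x,(q-o)@y)
```

```text
(440, 207, 0) [625.25083861  35.35507308   0.        ]
(263, 207, 0) [454.27024509  46.1970877    0.        ]
(456, 222, 0.045) [622.95436911  35.66944904  45.        ]
origin [505.19147022  -7.42230939]
1.7802143465660638 76.22237761812185
1.0457385276604456 67.17336978603296
```

The nose is 9 mm past the tool line and the pads clear the bed's end by about 6 mm. Descend and grip the strip.

Call:
apply_moves(
  targets=[
    [0.7,0,-25,0,0,0,0.5],
    [0.7,0,-50,0,0,0,0.5],
    [0.7,0,-70,0,0,0,0.5],
    [0.7,0,-84,0,0,0,0.5],
    [0.7,0,-84,0,0,0,0.5],
    [0.7,0,-84,0,0,0,0],
    [0.7,0,-84,0,0,0,0],
    [0.7,0,-84,0,0,0,0],
    [0.7,0,-84,0,0,0,0],
  ],
)

```text
clock: 16.4
position: [0.5114, 0.0614, 0.011]
eef_rot: [179.9, -0.0, 86.5]
force: [0.7, 1.4, 1.8]
grip_width: 0.0084
grip_force: 60.0
```

Gripped (8.4 mm, against 38.8 mm for the 40 mm block). Draw.

Call:
apply_moves(
  targets=[
    [0.3,5,0,0,0,0,0],
    [0.6,10,0,0,0,0,0],
    [0.9,15,0,0,0,0,0],
    [1.2,20,0,0,0,0,0],
    [1.5,25,0,0,0,0,0],
    [1.8,30,0,0,0,0,0],
    [2.1,35,0,0,0,0,0],
  ],
)

```text
clock: 17.27
position: [0.5131, 0.0964, 0.0106]
eef_rot: [-180.0, 0.0, 86.5]
force: [-0.0, -2.4, 0.3]
grip_width: 0.0079
grip_force: 59.9
```

Call:
apply_moves(
  targets=[
    [0.3,5,0,0,0,0,0],
    [0.6,10,0,0,0,0,0],
    [0.9,15,0,0,0,0,0],
    [1.2,20,0,0,0,0,0],
    [1.5,25,0,0,0,0,0],
    [1.8,30,0,0,0,0,0],
    [2.1,35,0,0,0,0,0],
  ],
)

```text
clock: 18.15
position: [0.5152, 0.1314, 0.0106]
eef_rot: [-180.0, -0.0, 86.5]
force: [0.2, -2.3, 0.5]
grip_width: 0.0083
grip_force: 59.9
```

Call:
apply_moves(
  targets=[
    [0.3,5,0,0,0,0,0],
    [0.6,10,0,0,0,0,0],
    [0.9,15,0,0,0,0,0],
    [1.2,20,0,0,0,0,0],
    [1.2,20,0,0,0,0,0],
  ],
)

```text
clock: 18.77
position: [0.5165, 0.1524, 0.0108]
eef_rot: [180.0, -0.1, 86.5]
force: [-0.7, 1.2, 0.6]
grip_width: 0.008
grip_force: 60.0
```

Call:
apply_moves(
  targets=[
    [0.3,5,0,0,0,0,0],
    [0.6,10,0,0,0,0,0],
    [1.0,16.5,0,0,0,0,0],
    [1.0,16.5,0,0,0,0,0],
  ],
)

```text
clock: 19.27
position: [0.5174, 0.1693, 0.0108]
eef_rot: [180.0, -0.1, 86.6]
force: [0.2, 0.7, 0.6]
grip_width: 0.0084
grip_force: 59.9
```

Run:
```python
from h import *
print(env.sense()['position'],env.sense()['force'])
a=np.deg2rad(-3.4);R=np.array([[np.cos(a),np.sin(a)],[-np.sin(a),np.cos(a)]])
for n in('side','scene','wrist'):
    c,im=snap(n,n+'8');h=cv2.cvtColor(im,cv2.COLOR_RGB2HSV)
    m=cv2.inRange(h,(8,90,60),(28,255,255)); k,l,st,ce=cv2.connectedComponentsWithStats(m)
    for i in range(1,k):
        if st[i,4]>=4:
            r=[(R@(at_z(c,*ce[i],z,n=='wrist')[:2]*1e3-[505.2,-4.5])).round() for z in(.007,.05)]
            if abs(r[0]).max()<200: print(n,ce[i].round(),st[i,4],'pan',r[0],'bed',r[1])
```

```text
[0.5174103  0.16926591 0.01080038] [0.20711342 0.65140787 0.55111357]
side [345. 233.] 24 pan [-5. 60.] bed [-27. 108.]
side [351. 234.] 18 pan [-23.  53.] bed [-44. 101.]
```

Call:
apply_moves(
  targets=[
    [0,0,0,0,0,0,0.4],
    [0,0,0,0,0,0,0.4],
    [0,0,0,0,0,0,0.4],
    [0,0,0,0,0,0,0.4],
    [0,0,30,0,0,0,0.4],
    [0,0,70,0,0,0,0.4],
    [0,0,120,0,0,0,0.4],
    [0,0,160,0,0,0,0.4],
    [0,20,180,0,0,0,0.4],
    [0,20,180,0,0,0,0.4],
  ],
)

```text
clock: 20.68
position: [0.5182, 0.1895, 0.1924]
eef_rot: [179.8, -0.1, 86.6]
force: [0.0, 0.1, 0.7]
grip_width: 0.0341
grip_force: 0.0
```

Run:
```python
from h import *
print(env.sense()['position'],env.sense()['force'])
a=np.deg2rad(-3.4);R=np.array([[np.cos(a),np.sin(a)],[-np.sin(a),np.cos(a)]])
for n in('side','scene','wrist'):
    c,im=snap(n,n+'9');h=cv2.cvtColor(im,cv2.COLOR_RGB2HSV)
    m=cv2.inRange(h,(6,70,30),(30,255,255)); k,l,st,ce=cv2.connectedComponentsWithStats(m)
    for i in range(1,k):
        if st[i,4]>=4:
            r=[(R@(at_z(c,*ce[i],z,n=='wrist')[:2]*1e3-[505.2,-4.5])).round() for z in(.007,.05)]
            if abs(r[0]).max()<220: print(n,ce[i].round(),st[i],'pan',r[0],'bed',r[1])
    if n=='side':
        for y in range(226,242): print(''.join('#' if m[y,x] else '.' for x in range(330,365)))
    if n=='wrist':
        # strip profile / block: expected pixels for block at fixture y 36, z .065
        Rc=cv2.Rodrigues(c['rvec'])[0]
        def fp(P):
            p=Rc@np.array(P)+c['tvec'].ravel();r=np.hypot(*p[:2]);k=c['fx']*np.arctan2(r,p[2])/r;return p[0]*k+c['cx'],p[1]*k+c['cy']
        g=cv2.cvtColor(im,cv2.COLOR_RGB2GRAY)
        for xx in(-12,0,12):
            print('x',xx,[(int(yy),int(g[int(round(v)),int(round(u))])) for yy in range(-20,220,6) for q in[R.T@np.array([xx,yy])+[505.2,-4.5]] for u,v in[fp([q[0]/1e3,q[1]/1e3,.065])] if 0<=v<399.5 and 0<=u<639.5])
```

```text
[0.51817199 0.18954849 0.19235077] [0.00395924 0.080027   0.72388926]
side [345. 233.] [343 230   5   7  29] pan [-5. 60.] bed [-28. 108.]
side [351. 233.] [349 231   5   6  23] pan [-22.  52.] bed [-43. 100.]
...................................
...................................
...................................
...................................
..............#....................
.............#####..###............
.............#####.#####...........
.............#####.#####...........
.............#####..####...........
.............#####..####...........
..............###....##............
...................................
...................................
...................................
...................................
...................................
wrist [314. 269.] [310 263   8  12  85] pan [-10.  63.] bed [-9. 86.]
wrist [302. 274.] [298 269  10  10  84] pan [-25.  54.] bed [-22.  78.]
x -12 [(-20, 28), (-14, 34), (-8, 28), (-2, 34), (4, 31), (10, 34), (16, 178), (22, 178), (28, 179), (34, 177), (40, 179), (46, 179), (52, 101), (58, 101), (64, 79), (70, 8
[... 500 characters left out ...]
4), (100, 127), (106, 126), (112, 128), (118, 126), (124, 126), (130, 127), (136, 126), (142, 127), (148, 127), (154, 126), (160, 127), (166, 126), (172, 124), (178, 124), (184, 103), (190, 113), (196, 114), (202, 112), (208, 111), (214, 182)]
x 12 [(-20, 28), (-14, 31), (-8, 32), (-2, 31), (4, 40), (10, 37), (16, 178), (22, 179), (28, 180), (34, 180), (40, 181), (46, 184), (52, 183), (58, 184), (64, 87), (70, 82), (76, 46), (82, 46), (88, 123), (94, 217), (100, 218), (106, 124), (112, 123), (118, 127), (124, 126), (130, 128), (136, 129), (142, 127), (148, 128), (154, 124), (160, 131), (166, 127), (172, 123), (178, 126), (184, 100), (190, 109), (196, 109), (202, 110), (208, 111), (214, 109)]
```

Image code shows the block flat and level over y 13–61 (centre about 37) with the nose at about 181. Only two chips are visible in the pan so far. I'll shift the wrist camera sideways to look for the third.

Call:
apply_moves(
  targets=[
    [-30,15,0,0,0,0,0.4],
    [-60,30,0,0,0,0,0.4],
    [-80,40,0,0,0,0,0.4],
    [-80,40,0,0,0,0,0.4],
    [-80,40,0,0,0,0,0.4],
  ],
)

```text
clock: 21.45
position: [0.4385, 0.2266, 0.1904]
eef_rot: [180.0, 0.0, 86.4]
force: [-0.4, 0.1, -0.2]
grip_width: 0.0341
grip_force: 0.0
```

```bash
cat > find.py <<'E'
from h import *
a=np.deg2rad(-3.4);R=np.array([[np.cos(a),np.sin(a)],[-np.sin(a),np.cos(a)]])
print(env.sense()['position'])
for n in('side','scene','wrist'):
    c,im=snap(n,n+str(int(env.sense()['clock']*100)));h=cv2.cvtColor(im,cv2.COLOR_RGB2HSV)
    m=cv2.inRange(h,(6,70,25),(32,255,255)); k,l,st,ce=cv2.connectedComponentsWithStats(m)
    for i in range(1,k):
        if st[i,4]>=4:
            r=[(R@(at_z(c,*ce[i],z,n=='wrist')[:2]*1e3-[505.2,-4.5])).round() for z in(.007,.05)]
            if abs(r[0][0])<120 and -150<r[0][1]<190: print(n,ce[i].round(),st[i],'pan',r[0],'bed',r[1],'rgb',im[l==i].mean(0).round())
E
python3 find.py
```

```text
[0.43854443 0.22664034 0.19042247]
side [348. 233.] [343 230  12   7  58] pan [-12.  55.] bed [-34. 103.] rgb [101.  79.  50.]
wrist [359. 297.] [358 294   3   7  16] pan [-28.  51.] bed [-34.  80.] rgb [113.  90.  62.]
```

Call:
apply_moves(
  targets=[
    [40,0,0,0,0,0,0.4],
    [80,0,0,0,0,0,0.4],
    [120,0,0,0,0,0,0.4],
    [160,0,0,0,0,0,0.4],
    [170,0,0,0,0,0,0.4],
    [170,0,0,0,0,0,0.4],
    [170,0,0,0,0,0,0.4],
  ],
)

```text
clock: 22.48
position: [0.6061, 0.228, 0.1906]
eef_rot: [-180.0, 0.0, 86.6]
force: [0.1, 0.8, 0.0]
grip_width: 0.034
grip_force: 0.0
```

```bash
python3 find.py
```

```text
[0.60613497 0.22802664 0.19057162]
side [348. 233.] [343 231  11   6  50] pan [-13.  57.] bed [-35. 105.] rgb [78. 62. 45.]
```

Call:
apply_moves(
  targets=[
    [-10,10,10,-9,0,0,0.4],
    [-20,20,20,-18,0,0,0.4],
    [-30,30,20,-27,0,0,0.4],
    [-30,40,20,-35,0,0,0.4],
    [-30,40,20,-35,0,0,0.4],
    [-30,40,20,-35,0,0,0.4],
  ],
)

```text
clock: 23.38
position: [0.5774, 0.2676, 0.2107]
eef_rot: [177.5, 34.9, 85.8]
force: [0.2, -0.8, 1.1]
grip_width: 0.0339
grip_force: 0.0
```

```bash
python3 find.py
python3 - <<'E'
from h import *
c,im=snap('wrist','w10');h=cv2.cvtColor(im,cv2.COLOR_RGB2HSV)
Rc=cv2.Rodrigues(c['rvec'])[0]
def fp(P):
    p=Rc@np.array(P)+c['tvec'].ravel();r=np.hypot(*p[:2]);k=c['fx']*np.arctan2(r,p[2])/r;return p[0]*k+c['cx'],p[1]*k+c['cy']
print(fp([.49,.055,.007]),fp([.509,.04,.06]))
u,v=map(int,fp([.5,.05,.007]))
m=cv2.inRange(h,(6,70,25),(32,255,255))
for y in range(v-22,v+22): print(y,''.join('#' if m[y,x] else '.-+o'[min(3,im[y,x].max()//60)] for x in range(u-55,u+55)))
E
```

```text
[0.57740009 0.26764304 0.2106509 ]
side [348. 233.] [343 230  12   7  58] pan [-12.  55.] bed [-34. 103.] rgb [103.  80.  52.]
wrist [265. 202.] [260 197  11  10  77] pan [-24.  52.] bed [-14. 103.] rgb [158. 128.  93.]
(np.float64(267.5209476198767), np.float64(198.69396599161198)) (np.float64(279.22916514044584), np.float64(231.04091531742674))
178 ---------------+++--ooooooooooooooooooooooooooooooooooo++++++++++ooooooooooooooooooooooooooooooooooooooooooooo
179 --------------++++--oooooooooooooooooooooooooooooooooooo+++++++++ooooooooooooooooooooooooooooooooooooooooooooo
180 -------------++o+o+-oooooooooooooooooooooooooooooooooooo+++++++++oooooooooooooooooooooooooooooooooo+oooooooooo
181 -------------+oo+o+-+ooooooooooooooooooooooooooooooooooo++++++++ooooooooooooooooooooooooooooooooooo+oooooooooo
182 --------------+ooo+--oooooooooooooooooooooooooooooooooooo+++++++ooooooooooooooooooooooooooooooooooo+oooooooooo
183 ------------++oooo++-oooooooooooooooooooooooooooooooooooo++++++++oooooooooooooooooooooooooooooooooo+oooooooooo
184 ------------+oooooo+-oooooooooooooooooooooooooooooooooooo
[... 3608 characters left out ...]
----------
216 -----------++oooooooooooooooo+------------------------+oooooo+------------------------------------------------
217 ----------+oooooooooooooooooo+------------------------+oooooo+------------------------------------------------
218 ------++++ooooooooooooooooooo+------------------++--+-+oooooo+--++++++-++-------------------------------------
219 ----+++oooooooooooooooooooooo+-----------------++++++++ooooooo+++++++++++-------------------------------------
220 +---+oooooooooooooooooooooooo+-----------------++++++++ooooooo+-+++++++++-------------------------------------
221 +oooooooooooooooooooooooooooo+------------------+++++++ooooooo+-+++++++++-------------------------------------
```

Call:
apply_moves(
  targets=[
    [-40,0,0,0,0,0,0.4],
    [-80,0,0,0,0,0,0.4],
    [-120,0,0,0,0,0,0.4],
    [-150,0,0,0,0,0,0.4],
    [-150,0,0,0,0,0,0.4],
    [-150,0,0,0,0,0,0.4],
  ],
)

```text
clock: 24.32
position: [0.4289, 0.2667, 0.2113]
eef_rot: [177.4, 34.9, 85.5]
force: [0.5, -1.1, -0.5]
grip_width: 0.0341
grip_force: 0.0
```

```bash
python3 find.py
python3 - <<'E'
from h import *
c,im=snap('wrist','w11');h=cv2.cvtColor(im,cv2.COLOR_RGB2HSV)
Rc=cv2.Rodrigues(c['rvec'])[0]
def fp(P):
    p=Rc@np.array(P)+c['tvec'].ravel();r=np.hypot(*p[:2]);k=c['fx']*np.arctan2(r,p[2])/r;return p[0]*k+c['cx'],p[1]*k+c['cy']
u,v=map(int,fp([.5,.05,.007]));print(u,v)
m=cv2.inRange(h,(6,60,25),(35,255,255))
for y in range(v-14,v+28): print(y,''.join('#' if m[y,x] else '.-+o'[min(3,im[y,x].max()//60)] for x in range(u-50,u+60)))
E
```

```text
[0.42894475 0.2666519  0.21133602]
side [348. 233.] [342 230  13   7  59] pan [-12.  55.] bed [-33. 103.] rgb [101.  79.  51.]
wrist [370. 193.] [366 187  10  12  97] pan [-6. 59.] bed [-18. 109.] rgb [168. 138.  97.]
wrist [359. 197.] [355 192   9  10  75] pan [-23.  51.] bed [-33. 102.] rgb [159. 129.  93.]
368 195
181 oooooooooooooooooo+ooooooooooooooooooooooooooooooooooooooo++++++ooooo++ooooooooooooooooooooooooo+--+oooooooooo
182 oooooooooooooooooo+ooooooooooooooooooooooooooooooooooooooo++++++oooo+++ooooooooooooooooooooooooo+--ooooooooooo
183 ooooooooooooooooo++ooooooooooooooooooooooooooooooooooooooo++++++oooo+++oooooooooooooooooooooooo++-+ooooooooooo
184 ooooooooooooooooo++oooooooooooooooooooooooooooooooooooooo+++++++oooo++ooooooooooooooooooooooooo+--+ooooooooooo
185 oooooooooooooooooo+oooooooooooooooooooooooooooooooooooooo++++++ooooo++ooooooooooooooooooooooooo--+oooooooooooo
186 oooooooooooooooooo+oooooooooooooooooooooooooooooooooooooo++++++ooooo++ooooooooooooooooooooooooo--+oooooooooooo
187 ooooooooooooooooo++oooooooooooooooooooooooooooooo++++#+++++++++oooo++oooooooooooooooooo
[... 3348 characters left out ...]
----------
217 ooooooooooooooooooooooo---------------------------+++++++++--ooooooo++++++------------------------------------
218 ooooooooooooooooooooooo---------------------------+++++++++-+ooooooo+++++++-----------------------------------
219 ooooooooooooooooooooooo---------------------------+++++++++-+ooooooo+++++++-----------------------------------
220 ooooooooooooooooooooooo---------------------------+++++++++-ooooooo++++++++-----------------------------------
221 oooooooooooooooooooooo+---------------------------++++++++++ooooooo+++++++++----------------------------------
222 oooooooooooooooooooooo+---------------------------++++++++++oooooo++++++++++----------------------------------
```

```bash
ls pics | tr '\n' ' '
python3 - <<'E'
import cv2,numpy as np,glob
from h import *
env.get_image('scene')
c,im=snap('scene','sceneL'); d,im2=snap('side','sideL')
for f,(u0,u1,v0,v1) in(('scene0',(262,330,172,212)),('sceneL',(262,330,172,212)),('side0',(330,375,185,222)),('sideL',(325,375,185,242))):
    a=cv2.imread(f'pics/{f}.png').astype(int); s=a[:,:,2]-a[:,:,0]   # R-B
    print(f)
    for y in range(v0,v1): 
        r=s[y,u0:u1]; 
        if r.max()>12: print(y,''.join('.' if k<12 else '+' if k<25 else '#' for k in r))
E
```

```text
comp.png d2.png d3.png d4.png d5.png d6.png d7.png e4.png s2.png s3.png s4.png s6.png s7.png scene0.png scene2150.png scene2252.png scene2342.png scene2437.png scene8.png scene9.png side0.png side2145.png side2247.png side2337.png side2432.png side8.png side9.png w1.png w10.png w11.png w1c.png w2.png w3.png w4.png w5.png w6.png w7.png wrist0.png wrist2155.png wrist2257.png wrist2347.png wrist2442.png wrist8.png wrist9.png scene0
186 .........................+##........................................
187 .......................+#####.......................................
188 .......................######+......................................
189 .......................+#####+......................................
190 ........................#####+......................................
191 ..................+++...+##++.......................................
192 .................+###+..............................................
193 ................+######.............................................
194 .............++.+#####+.............................................
195 ......
[... 731 characters left out ...]
.........
211 .....................+#####+.................
212 ....................#####+...................
213 ...................#######...................
214 ...................+######...................
215 ...................+#####....................
216 .....................###.....................
sideL
230 ..................###+............................
231 .................+#####++####+....................
232 .................+############....................
233 .................######+#####+....................
234 .................+#####.+####.....................
235 ..................+####.+###+.....................
236 ...................###+..++#+.....................
```

Run:
```python
import cv2,numpy as np
for f in('w7','wrist8','wrist9','wrist2155','wrist2257','w10','w11'):
    a=cv2.imread(f'pics/{f}.png').astype(int); m=((a[:,:,2]-a[:,:,0])>14).astype(np.uint8)
    k,l,st,ce=cv2.connectedComponentsWithStats(m)
    print(f,[(ce[i].round().astype(int).tolist(),st[i,2:].tolist(),a[l==i].mean(0).round().astype(int).tolist()[::-1]) for i in range(1,k) if 5<=st[i,4]<900 and 190<ce[i][0]<460])
a=cv2.imread('pics/wrist9.png').astype(int)
for y in range(255,300,1): print(y,''.join('#' if a[y,x,2]-a[y,x,0]>14 else '.-+o'[min(3,a[y,x].max()//60)] for x in range(270,380)))
```

```text
w7 [([310, 263], [15, 22, 232], [109, 87, 60]), ([309, 288], [16, 16, 241], [119, 105, 82]), ([307, 308], [19, 19, 243], [156, 145, 124])]
wrist8 []
wrist9 [([392, 4], [4, 4, 6], [155, 152, 140]), ([400, 4], [3, 4, 5], [155, 152, 139]), ([314, 269], [10, 14, 116], [110, 93, 71]), ([302, 274], [10, 11, 100], [101, 83, 62])]
wrist2155 [([359, 296], [4, 10, 25], [107, 90, 68])]
wrist2257 [([438, 358], [42, 31, 291], [114, 88, 54])]
w10 [([369, 4], [62, 12, 396], [167, 165, 151]), ([265, 201], [11, 11, 109], [162, 138, 107]), ([278, 198], [2, 5, 9], [119, 111, 97]), ([456, 322], [12, 17, 113], [181, 178, 163]), ([193, 320], [3, 5, 10], [104, 92, 78]), ([430, 352], [42, 42, 313], [182, 179, 164])]
w11 [([370, 193], [12, 12, 118], [165, 136, 101]), ([359, 196], [10, 12, 95], [157, 131, 100]), ([456, 323], [13, 13, 93], [183, 180, 165]), ([430, 352], [43, 42, 311], [181, 178, 163])]
255 --------...-.....-++++++++++++++++++++++++++++++-+++++++++++++++++++++ooooooooooooooo+..........--------------
256 -------..........-++++++++++++++++++++++++++++++-++++++++++++++++++++oooooooooooooooo+......
[... 4263 characters left out ...]
..........
294 ...................................------------+ooooooooooooooooooooo+-.......................................
295 ...................................-----------+oooooooooooooooooooooo+........................................
296 ...................................----------++oooooooooooooooooooooo+-.......................................
297 ....................................--------+oooooooooooooooooooooooo+........................................
298 ....................................-------+ooooooooooooooooooooooooo+........................................
299 ....................................------+oooooooooooooooooooooooooo+........................................
```

Run:
```python
from h import *
a=np.deg2rad(-3.4);R=np.array([[np.cos(a),np.sin(a)],[-np.sin(a),np.cos(a)]])
c=env.get_calibration('wrist')  # same pose as w11
o,d=ray(c,359,196,True)
def fix(P): return np.r_[R@(np.array(P)[:2]*1e3-[505.2,-4.5]),P[2]*1e3].round(1)
def aty(u,v,y):
    o,d=ray(c,u,v,True); f0=R@(o[:2]*1e3-[505.2,-4.5]); fd=R@(d[:2]*1e3); t=(y-f0[1])/fd[1]; return fix(o+t*d)
# wall/floor line and bed edge (top of wall) as reference
print('floor line col 343,385', [fix(at_z(c,u,v,.003,True)) for u,v in((346,195.5),(380,194.5),(418,194.5))])
for n,u,vf,vb in(('chip1',359,191.5,201.5),('chip2',371,186.5,198.8)):
    f=fix(at_z(c,u,vf,.003,True)); print(n,'front bottom',f,'back top @wall50',aty(u,vb,50),'@f-13',aty(u,vb,f[1]-13))
s=cv2.imread('pics/w11.png')
for u in(357,360,363,369,372,375): print(u,[tuple(int(q) for q in s[v,u][::-1]) for v in range(186,204)])
```

```text
floor line col 343,385 [array([-44.4,  51.4,   3. ]), array([11. , 52.3,  3. ]), array([76.9, 50.5,  3. ])]
chip1 front bottom [-24.3  60.5   3. ] back top @wall50 [-24.6  50.   14.8] @f-13 [-24.1  47.5  12.7]
chip2 front bottom [-6.5 71.9  3. ] back top @wall50 [-4.5 50.   9.7] @f-13 [-6.7 58.9 17.1]
357 [(227, 228, 221), (229, 229, 222), (230, 231, 224), (232, 232, 225), (228, 228, 221), (206, 200, 182), (167, 150, 125), (138, 114, 85), (140, 115, 86), (141, 115, 87), (140, 116, 86), (137, 114, 84), (179, 140, 97), (218, 171, 110), (218, 171, 111), (139, 115, 89), (89, 80, 74), (71, 71, 70)]
360 [(227, 227, 222), (228, 229, 223), (231, 231, 226), (231, 231, 225), (229, 230, 223), (188, 181, 164), (147, 125, 98), (137, 110, 83), (141, 116, 88), (136, 110, 82), (137, 113, 83), (163, 131, 92), (195, 153, 102), (218, 172, 110), (217, 169, 110), (123, 103, 83), (81, 77, 72), (76, 74, 72)]
363 [(226, 226, 220), (229, 229, 223), (231, 229, 224), (231, 231, 225), (228, 229, 223), (227, 227, 220), (225, 226, 219), (209, 211, 200), (114, 112, 108), (101, 96, 88), (97, 88, 78), (119, 101, 84)
[... 253 characters left out ...]
1, 112), (218, 172, 111), (219, 171, 110), (186, 144, 99), (75, 74, 74), (75, 73, 71), (75, 72, 72), (74, 72, 68), (71, 68, 69)]
372 [(195, 194, 186), (133, 127, 114), (128, 114, 94), (130, 111, 89), (145, 117, 87), (141, 117, 88), (130, 108, 82), (162, 131, 95), (219, 173, 113), (218, 171, 109), (218, 171, 109), (219, 172, 113), (186, 146, 99), (75, 72, 72), (74, 74, 70), (74, 76, 73), (73, 72, 71), (75, 73, 70)]
375 [(137, 137, 131), (136, 136, 130), (141, 140, 134), (140, 140, 133), (134, 127, 110), (137, 118, 98), (136, 114, 91), (133, 113, 89), (128, 108, 84), (112, 100, 83), (107, 94, 79), (95, 86, 78), (78, 77, 74), (76, 75, 74), (76, 75, 73), (77, 76, 73), (72, 70, 69), (71, 70, 66)]
```

The close view accounts for all three chips. The right blob is two stacked chips (its side face is about 16 mm high, with a step in the middle). The left one stands on edge by the wall. The tunnel is empty, the block centre is at about y 37 mm, and the scraper lies flat. Handing in.

```bash
python3 -c "
from plant import env
print(env.job_done())"
```

```text
the job is handed in; nothing more can be done
None
```

I drew the scraper through the tunnel and handed the job in. The hand-in gave no pass or fail result. By my camera measurements all three chips are in the pan: two look stacked, so I inferred the third from that pile's height. The scraper lies flat on the far side with its block clear of the guard, the tunnel looks empty, and the arm is clear.

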